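# Swing the sale tray's front rail shut and lock it

## Robot

A 6-joint arm with a two-finger parallel gripper is mounted at the origin on the work surface. World frame = base frame: x ahead of the robot, y to its left, z up, the work surface at z = 0. Lengths are in m, angles in degrees, forces in N, time in s.
With the tool pointing down it reaches from about 0.4 to 0.825 m from the base axis. Payload 7 kg.
Tool frame: the origin (TCP) lies at the very end of the fingers, on their centre line; the grasp point (between the pads) lies hold_point_z behind it (hold_point_z is the distance from the TCP to the grasp point, in m); z points along the fingers, y is the direction in which the jaws open and shut (so a half turn about z gives the same grasp; the last joint's range is limited). The gripper opens to 88 mm and grips with 3 to 60 N. Pads are 19 mm wide; open, the fingers measure 130 mm over their backs; the gripper's body (78 mm by 193 mm) begins 47 mm behind the grasp point.
Start: joints at [90.476, 20.546, 0.682, 0, -70.136, -16.507], TCP at [0.186, 0.649, 0.227] pointing down, gripper open.
Joint ranges: [-176.03, 176.03], [-82.01, 121.73], [-58.28, 71.71], [-173.87, 95.51], [-174.79, -0.11], [-173.66, 173.66]. Speed limits (degrees/s): [136.94, 136.94, 172.46, 180, 180, 180].

## Interface

Orientations are given as [roll, pitch, yaw] about the fixed x, y, z axes, in that order (R = Rz(yaw) Ry(pitch) Rx(roll)).
In Python, from plant import get_obs, snapshot, close_job, hold_point_z gives the robot as it stands. The module is installed in compiled form; this text tells all that it offers.
- The arm moves only by the tool jog_arm, never from a script. Its argument "commands" is a list of rows, each a list of 4 numbers: the shift along the world's x, y, z in mm, then the turn about the world's z in degrees. In form: [[x, y, z, turn], ...]. A call has exactly 10 rows; each row shifts and turns the commanded pose from where the row before left it; what a row does not reach is not made up. A row lasts 1/12 s, in which the tool goes at most 41.7 mm and 7.16 degrees, less where a joint would pass 70% of its speed; a pose out of reach is approached as far as the arm can. A call is refused whole if a number of a shift passes 41.7 or a number of a turn 7.16, either way. A call with a gripper value outside its range is refused whole. "fingers" is the finger opening in mm, from 0 to 87.6, set as the call begins (left out, the last holds). The fingers move at their own pace and stop on an object; the grip force is fixed at half the most. Time passes only in rows, so rows that do not move let the fingers close, or fill a call up. It gives the time, the measured TCP pose, the force and the opening at its end, in the units of the state.
- get_obs(): the state, without advancing time (a new reading comes with each control period).
- snapshot(name): name is "scene" or "top" or "wrist"; returns a dict with "image" (480x640x3 uint8, red, green, blue), "fov_y" (degrees; the focal length in pixels is half the picture's height over the tangent of half this angle, whatever the lens; pixels are square), "cx", "cy" (the principal point, pixels), "rvec" (rotation vector, rad) and "tvec" (3), from world to camera coordinates, as OpenCV has them; the wrist camera has in their place "mount" (4x4, takes a point from camera to tool coordinates, whose origin is the TCP and whose axes are the flange's). Camera axes: x right, y down, z forward; pixel columns grow to the right and rows downward; lengths in m; the calibration is good to about 2 mm. A picture is of the moment at which its call begins: read the wrist's pose just before it. There is no depth.
- close_job(): hands the job in, once; it reports no verdict.
The state is a dict: "clock": time; "joint_pos": joint angles; "qvel": joint speeds; "tau": joint torques, N m; "tool_pos": TCP position; "orientation": TCP orientation; "force": force on the tool from outside, world axes, zero at the start; "moment": the same for the moment, N m; "opening": finger opening in m.
Only numpy, scipy, OpenCV 4.12 (cv2) and the standard library are available. Lean on these libraries where they do the work, as an engineer would, in place of code of your own. Each camera call takes 0.05 s, during which the arm holds its last target.

## Task

Close the front of the disc sale tray: push the wooden front rail on the half away from its post so that it swings round the post until it lies against the stop block, and bed it by leaning on it with about 7 N for a good second, never forcing it (the stop slips at 13 N). Then turn the wooden keeper until its nose bears on the front of the rail and holds it home, and let go, leaving the rail on its post and the other things on the table where they are.

Things in the scene. Friction and masses are not known exactly. Their poses are not given: they have to be found in the camera images.
- tray: Fixed low white tray, navy end panels 60 mm high, flat stacks of film cases; board 170 (x) by 400 (y) by 18 mm. Origin on the table, midway along it; x from its front edge (x = -70, towards the robot) to its back edge (100), y along it. The post stands at x -130, y 160, the keeper's axis at x -148, y -195 mm. The stop block (30 mm wide, 36 high) stands before the front edge at y = -125 mm, 285 mm from the post.
- rail_home (a point): Fixed point of the tray (x -130, y -160 mm, 18 mm up) where the tip of a home rail lies when the stop block is at its foremost. The block is clamped anywhere from there to 32 mm farther along the tray's +x, a new place each time that is NOT measured: move on slowly and feel the rail meet it. It is rigid (many newtons per mm), and slips in its clamp above 13 N.
- rail: Loose wooden rail, 0.25 to 0.5 kg, on the table: a bar 18 mm thick, 36 mm high. Origin at the bottom of its eye; x runs from the eye to the free end (320 mm), y across, z up. It drags by 1 to 3 N (more if pressed down) and starts 0.25 to 0.5 rad open, its free end towards the robot; closing swings it away from the robot (anticlockwise from above).
- rail_eye (a point): Centre of the rail's eye, 18 mm over the table: a block 36 x 36 x 36 mm with a 15 mm square hole round a fixed upright steel post of 13 mm (1 mm play all round); a steel strap passes over it at 48 to 52 mm.
- rail_tip (a point): Middle of the rail's free end face, 320 mm from the eye, 18 mm over the table.
- keeper_axis (a point): The keeper's upright axis, 22 mm over the table (fixed foot of 32 mm diameter, 6 mm high; a steel pin to 46 mm).
- keeper (a joint): Angle of the keeper, a wooden bar 14 mm thick, 7 to 37 mm over the table, reaching 75 mm from its axis. At 0 it points along the tray's -x (to the robot); it grows clockwise from above, at 1.571 it points along the tray's +y, and its nose meets the front of a home rail at 1.6 to 2.1, as the stop lies. Starts at -0.15 to 0.3. Stays where left; about 1.2 N turns it 50 mm from the axis.
- keeper_nose (a point): The corner at the keeper's free end (75 mm from the axis along the bar, 7 mm to its leading side, 22 mm over the table) that comes to bear on the front face of the rail, 20 to 40 mm from the rail's tip.
- cd_pile: Bystander: pile of three disc cases, 125 x 142 x 30 mm, origin under its centre.
- mug: Bystander: white mug, 80 mm wide, 80 mm high, origin under its centre.
- tape: Bystander: grey roll core, a ring of 90 mm outside and 68 mm inside, 24 mm high, lying flat, origin under its centre.
There are look-alikes about, which are no part of the job. What is meant by the part that bears keeper_axis is not blue, green or pink, and is the smaller of those in its own colour.

How it is judged (in metres and radians):
On the way, in this order (a step that is already met when the one before it is completed fails the run):
1. the rail is pressed against the stop block with 1.5 to 10 N for half a second (contact force between rail and tray between 1.5 and 10 N and x of rail_tip in the frame of rail_home above -0.0035 m), for 0.5 s.
2. the nose of the keeper is turned onto the front of the rail (y of keeper_nose in the frame of rail above -0.0115 m and value of joint keeper above 1.5 rad and x of rail_tip in the frame of rail_home above -0.0035 m), for 0.2 s.
At the end, for the whole second after the job is handed in: The rail lies flat and still on its post, its free end no more than 3.5 mm to the front of rail_home, and the keeper is turned in front of it (over 1.5 rad) with its nose within 2.5 mm of the rail's front face (all of step 2 and horizontal distance between rail_eye and tray below 0.2095 m and height (world z) of rail below 0.004 m and linear speed of rail below 0.01 m/s and angle between rail's own z axis and vertical below 0.05 rad); the robot touches nothing.
It fails at once if the rail bears on the stop block with more than 13 N (contact force between rail and tray above 13 N).
It fails at once if the rail is pushed on the half near its post (within 150 mm of it) (contact force between the fingers and rail above 1 N and horizontal distance between the grasp point and rail_eye below 0.15 m).
It fails at once if the rail is lifted or tipped (height (world z) of rail above 0.012 m or angle between rail's own z axis and vertical above 0.2 rad).
It fails at once if the disc pile, the mug or the ring is shoved or tipped (distance of any of cd_pile, mug, tape from where it was at the start of the episode above 0.02 m or angle between any of cd_pile, mug, tape's own z axis and vertical above 0.3 rad).
It also fails if it takes over 67 s, if anything falls off the work surface, if the arm or the gripper's body presses on something with over 40 N, if the wrist force passes 120 N, or if a joint passes its speed limit or range.

## Working session

There is one attempt and no reset: what is moved stays moved. The work goes in short steps, Python scripts to look and compute and a tool call to move; the robot and the scene stay as the last step left them, time stands still between calls to the robot, and variables do not carry over. Pictures are saved under pics/ and viewed, and the job is handed in when it is done.

Besides the shell and the picture viewer there is one more tool, called after "Emit:" as name(argument=value, ...) on one line, values as JSON. jog_arm: Moves the arm, as the interface text tells. Its arguments: {"type":"object","properties":{"commands":{"type":"array","items":{"type":"array","items":{"type":"number"}}},"fingers":{"type":"number"}},"required":["commands"]}

```bash
mkdir -p pics; ls
python3 - <<'E'
from plant import *
import plant,cv2,json
print(get_obs()); print(hold_point_z() if callable(hold_point_z) else hold_point_z)
for n in ["scene","top","wrist"]:
    s=snapshot(n); cv2.imwrite(f"pics/{n}0.png",s["image"][:,:,::-1]); print(n,{k:v for k,v in s.items() if k!="image"})
E
```

```text
pics
{'clock': 0.0, 'joint_pos': array([ 9.04723211e+01,  2.05916206e+01,  6.32693617e-01, -2.10740575e-02,
       -7.01351154e+01, -1.65048881e+01]), 'qvel': array([-0.05890834, -0.04085759, -0.01030213, -0.01494512, -0.04740225,
       -0.01296036]), 'tau': array([-6.83139187e-04, -5.82720852e+01,  2.93073517e+01,  6.99724406e+00,
        7.07796498e-03, -1.50551791e-04]), 'tool_pos': array([0.18633168, 0.6482541 , 0.22560938]), 'orientation': array([ 1.79904204e+02, -7.72540310e-03, -1.60397379e+01]), 'force': array([-0.72543981, -0.23451625, -0.99152929]), 'moment': array([ 0.01357372, -0.02152333,  0.02008906]), 'opening': 0.0874017159032107}
0.0188
scene {'fov_y': 48.21422732996605, 'cx': 316.6626532665262, 'cy': 232.90881989027605, 'rvec': array([ 2.07473987,  0.67512013, -0.36026608]), 'tvec': array([-0.47726992, -0.15228841,  1.59763738])}
top {'fov_y': 50.00085948263439, 'cx': 325.66733972100036, 'cy': 235.77889507664017, 'rvec': array([ 2.11522727, -2.16160513,  0.15418025]), 'tvec': array([0.00217383, 0.58842659, 0.96582395])}
wrist {'fov_y': 59.864003880479295, 'cx': 323.60119885500905, 'cy': 240.45788103318142, 'mount': array([[ 7.92306036e-04, -9.64624993e-01, -2.63624725e-01,
         7.04565169e-02],
       [ 9.99999434e-01,  5.77027550e-04,  8.94037505e-04,
         1.80811291e-04],
       [-7.10292193e-04, -2.63625284e-01,  9.64624904e-01,
        -1.58827636e-01],
       [ 0.00000000e+00,  0.00000000e+00,  0.00000000e+00,
         1.00000000e+00]])}
```

View pics/scene0.png

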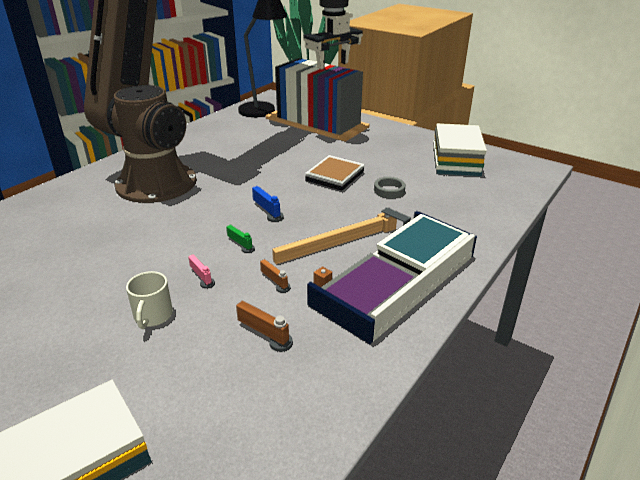

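View pics/top0.png

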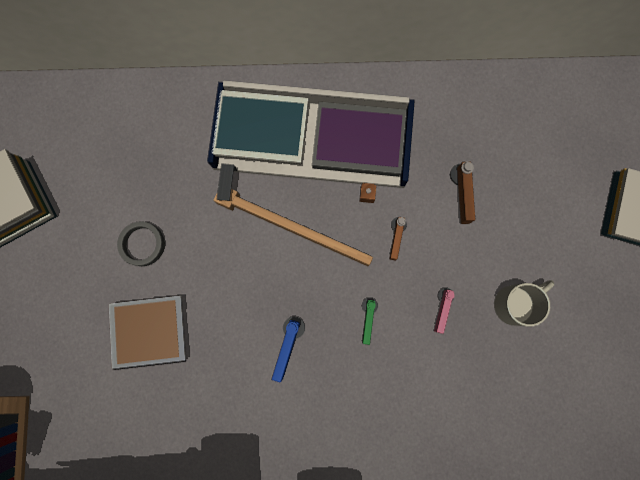

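View pics/wrist0.png

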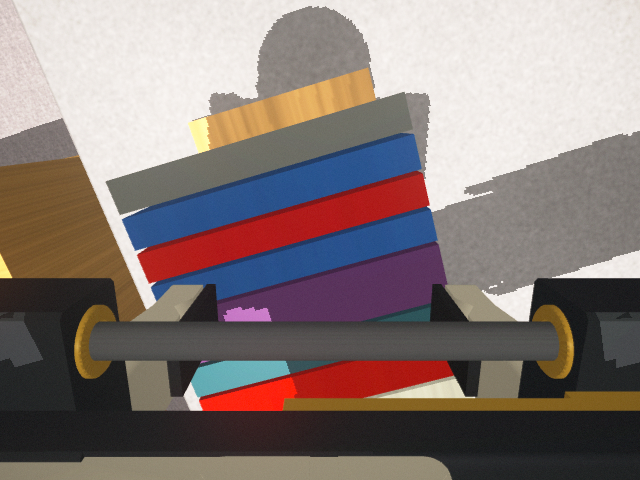

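```bash
cat > h.py <<'E'
import numpy as np,cv2
from plant import *
def ray(s,uv,z):
    f=240/np.tan(np.radians(s["fov_y"]/2)); R,_=cv2.Rodrigues(s["rvec"]); t=s["tvec"]
    c=-R.T@t; d=np.array([(uv[0]-s["cx"])/f,(uv[1]-s["cy"])/f,1.])@R
    return c+d*(z-c[2])/d[2]
def proj(s,p):
    f=240/np.tan(np.radians(s["fov_y"]/2)); R,_=cv2.Rodrigues(s["rvec"])
    q=R@np.array(p)+s["tvec"]; return np.array([s["cx"]+f*q[0]/q[2],s["cy"]+f*q[1]/q[2]])
E
python3 - <<'E'
from h import *
s=snapshot("top"); im=s["image"]; 
crop=im[70:280,190:500][:,:,::-1]
cv2.imwrite("pics/crop0.png",cv2.resize(crop,None,fx=2.5,fy=2.5,interpolation=cv2.INTER_CUBIC))
hsv=cv2.cvtColor(im,cv2.COLOR_RGB2HSV)
m=((hsv[...,1]>110)&(hsv[...,0]<25)&(hsv[...,2]>50)).astype(np.uint8)
n,l,st,c=cv2.connectedComponentsWithStats(m)
for i in range(1,n):
    if st[i,4]>60:
        ys,xs=np.where(l==i); r=cv2.minAreaRect(np.c_[xs,ys].astype(np.float32))
        print(st[i],c[i],r,[ray(s,p,.036).round(4)[:2] for p in cv2.boxPoints(r)], np.median(im[l==i],axis=0))
E
```

```text
[  0 155  46  82 254] [ 26.51574803 201.1023622 ] ((27.06226348876953, 199.16790771484375), (39.9906120300293, 82.3769760131836), 10.619654655456543) [array([0.6039, 0.6389]), array([0.7708, 0.6203]), array([0.7533, 0.5387]), array([0.5873, 0.5592])] [56. 40. 14.]
[608 168  18  66 227] [615.96035242 200.81938326] ((616.0999755859375, 200.3000030517578), (4.230144500732422, 66.92304992675781), 12.52880859375) [array([ 0.5838, -0.565 ]), array([ 0.7159, -0.6077]), array([ 0.7138, -0.6158]), array([ 0.5818, -0.5729])] [56. 40. 13.]
[462 173  13  48 453] [468.34657837 196.72626932] ((468.3172607421875, 196.44163513183594), (47.664276123046875, 9.547103881835938), 85.91438293457031) [array([ 0.7114, -0.2873]), array([ 0.7123, -0.3066]), array([ 0.615 , -0.3071]), array([ 0.614 , -0.2881])] [106.  67.  41.]
[360 183  16  18 209] [367.77033493 191.36363636] ((367.7923583984375, 191.16156005859375), (14.760132789611816, 16.00048065185547), 7.125016689300537) [array([ 0.6643, -0.0798]), array([ 0.6969, -0.0848]), array([ 0.6924, -0.1141]), array([ 0.6599, -0.109 ])] [113.  72.  44.]
[ 214  18
[... 320 characters left out ...]
96.5000305175781, 242.00001525878906), (6.864063739776611, 35.497013092041016), 11.309932708740234) [array([ 0.5412, -0.1353]), array([ 0.6103, -0.1519]), array([ 0.6073, -0.1651]), array([ 0.5383, -0.1484])] [132.  83.  52.]
[ 115  301   64   63 3159] [144.78569167 331.13896803] ((146.03211975097656, 331.8826904296875), (55.55155944824219, 62.73261642456055), 83.51692199707031) [array([0.4571, 0.409 ]), array([0.4683, 0.2876]), array([0.3629, 0.273 ]), array([0.352 , 0.3925])] [121.  92.  67.]
[  0 397  26  83 888] [ 15.90990991 426.03153153] ((12.5, 438.0), (82.0, 25.0), 90.0) [array([0.2935, 0.6152]), array([0.2926, 0.5674]), array([0.1453, 0.5574]), array([0.1462, 0.6041])] [77. 58. 39.]
```

View pics/crop0.png

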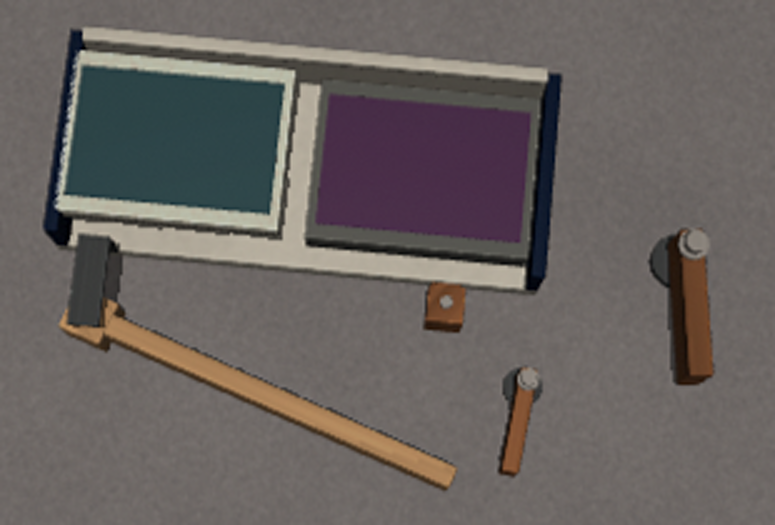

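Run:
```python
from h import *
s=snapshot("top")
C=lambda u,v:(190+u/2.5-.3,70+v/2.5-.3)
a=ray(s,C(72,247),.018);b=ray(s,C(525,290),.018)
d=(a-b)[:2];print("front edge",a,b,np.linalg.norm(d)); ty=d/np.linalg.norm(d); 
a2=ray(s,C(82,36),.06);b2=ray(s,C(547,76),.06); d2=(a2-b2)[:2]; print('back',a2,b2,np.linalg.norm(d2),d2/np.linalg.norm(d2))
yaw=np.arctan2(-ty[0],ty[1]);print("yaw",np.degrees(yaw))
tx=np.array([ty[1],-ty[0]])
k=ray(s,C(529,377),.046)[:2]; O=k+.148*tx+.195*ty
post=O-.13*tx+.16*ty; rh=O-.13*tx-.16*ty
print("keeper",k,"O",O,"post",post,"railhome",rh)
for p in [(-.07,.2,.018),(-.07,-.2,.018),(.1,-.2,.06),(.1,.2,.06),(-.13,.16,.05)]:
    w=O+p[0]*tx+p[1]*ty; q=proj(s,[*w,p[2]]); print(p,((q-[190,70]+.3)*2.5).round(0))
for nm,u,v in [("tip top corner1",456,464),("tip c2",446,488)]: print(nm,ray(s,C(u,v),.036))
for nm,u,v in [("rail near back edge",122,317),("near front",113,336),("block TL",429,284),("TR",464,285),("BR",462,319),("BL",426,317)]: print(nm,ray(s,C(u,v),.036))
for nm,u,v in [("kn1",502,473),("kn2",517,474),]: print(nm,ray(s,C(u,v),.037))
```

```text
front edge [0.73772247 0.20758104 0.018     ] [ 0.69258379 -0.16386645  0.018     ] 0.37418008905040756
back [0.90206328 0.1921287  0.06      ] [ 0.85836111 -0.18308479  0.06      ] 0.37774997281833744 [0.11569072 0.99328529]
yaw -6.928669101369284
keeper [ 0.61521959 -0.16000373] O [0.78566231 0.01571844] post [0.67591306 0.19023234] railhome [ 0.63731032 -0.12743073]
(-0.07, 0.2, 0.018) [ 54. 244.]
(-0.07, -0.2, 0.018) [538. 290.]
(0.1, -0.2, 0.06) [562.  73.]
(0.1, 0.2, 0.06) [70. 28.]
(-0.13, 0.16, 0.05) [ 84. 311.]
tip top corner1 [ 0.54878434 -0.10106751  0.036     ]
tip c2 [ 0.53001852 -0.09257107  0.036     ]
rail near back edge [0.67338589 0.16278567 0.036     ]
near front [0.65796192 0.16993467 0.036     ]
block TL [ 0.69482593 -0.08440876  0.036     ]
TR [ 0.69333951 -0.11250041  0.036     ]
BR [ 0.66541332 -0.10990672  0.036     ]
BL [ 0.66772099 -0.08115362  0.036     ]
kn1 [ 0.54077074 -0.13682002  0.037     ]
kn2 [ 0.53972379 -0.14854736  0.037     ]
```

Emit:
jog_arm(commands=[[0,0,20,0],[15,-31.5,0,0],[15,-31.5,0,0],[15,-31.5,0,0],[15,-31.5,0,0],[15,-31.5,0,0],[15,-31.5,0,0],[15,-31.5,0,0],[15,-31.5,0,0],[15,-31.5,0,0]], fingers=0)

```text
clock: 1.08
tool_pos: [0.3218, 0.3635, 0.2467]
orientation: [-180.0, -0.0, -16.0]
force: [0.8, -0.1, 0.6]
opening: 0.0263
```

Emit:
jog_arm(commands=[[15,-31.5,0,0],[15,-31.5,0,0],[15,-31.5,0,0],[15,-31.5,0,0],[15,-31.5,0,0],[15,-31.5,0,0],[15,-31.5,0,0],[15,-31.5,-30,0],[15,-31.5,-30,0],[15,-31.5,-30,0]])

```text
clock: 1.92
tool_pos: [0.4678, 0.0577, 0.1648]
orientation: [-179.9, -0.1, -16.0]
force: [1.0, 0.8, 0.1]
opening: 0.0003
```

Emit:
jog_arm(commands=[[14,-31,0,0],[14,-31,0,0],[14,-31,0,0],[0,0,-30,0],[0,0,-30,0],[0,0,-30,0],[0,0,-25,0],[0,0,-20,0],[0,0,0,0],[0,0,0,0]])

```text
clock: 2.75
tool_pos: [0.5086, -0.0341, 0.0296]
orientation: [179.9, 0.1, -16.0]
force: [0.4, -0.9, -0.2]
opening: 0.0006
```

Run:
```python
from h import *
o=get_obs(); print(o["tool_pos"],o["orientation"],o["force"])
for n in ["scene","top"]:
    s=snapshot(n); cv2.imwrite(f"pics/{n}1.png",s["image"][:,:,::-1])
o=get_obs(); print(o["force"])
```

```text
[ 0.50861964 -0.03411196  0.02956112] [ 1.79909830e+02  1.15025506e-01 -1.60185707e+01] [ 0.36757192 -0.88022004 -0.15944347]
[-0.01102786 -0.25973403  1.07717441]
```

View pics/scene1.png

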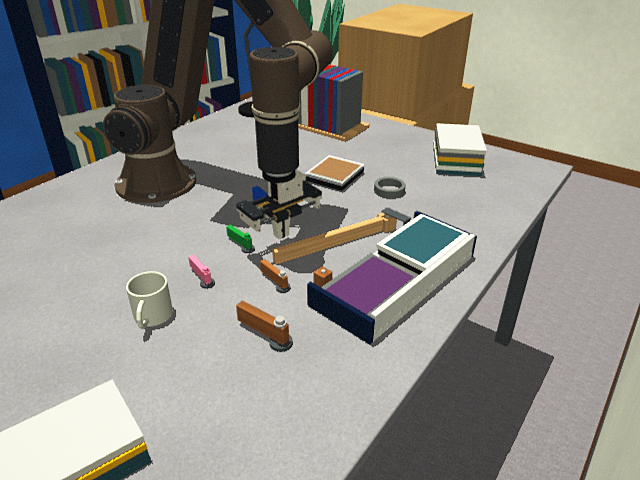

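View pics/top1.png

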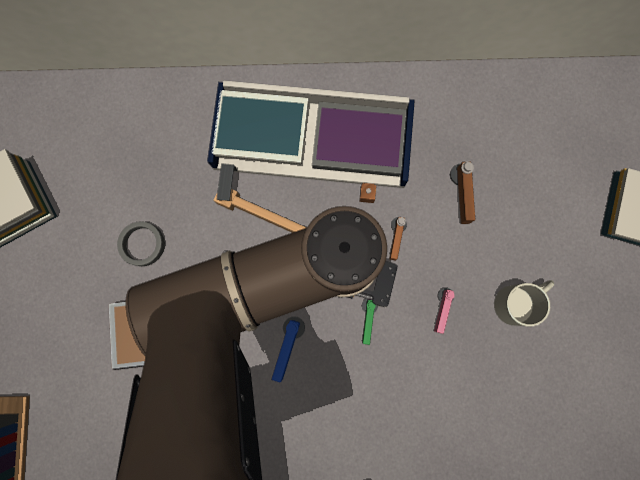

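Emit:
jog_arm(commands=[[0,-5,-6,1],[0,-5,-6,1],[6,0,0,1],[6,0,0,1],[6,-1,0,1],[6,-1,0,1],[6,-2,0,0],[6,-2,0,0],[6,-2,0,0],[6,-2,0,0]])

```text
clock: 3.68
tool_pos: [0.5574, -0.0542, 0.0179]
orientation: [180.0, 0.0, -10.1]
force: [-1.1, -0.4, 1.2]
opening: 0.0007
```

Emit:
jog_arm(commands=[[5,-1,0,0],[5,-1,0,0],[5,-1,0,1],[5,-1,0,1],[5,-1,0,1],[5,-1,0,1],[5,-1,0,1],[3,-1,0,1],[1,0,0,0],[0,0,0,0]])

```text
clock: 4.52
tool_pos: [0.5966, -0.0618, 0.0181]
orientation: [-180.0, -0.0, -4.0]
force: [0.3, 0.5, 0.9]
opening: 0.0004
```

Run:
```python
from h import *
o=get_obs(); print(o["tool_pos"],o["orientation"],o["force"])
for n in ["scene","top"]:
    s=snapshot(n); cv2.imwrite(f"pics/{n}2.png",s["image"][:,:,::-1])
    if n=="scene": cv2.imwrite("pics/sc2.png",cv2.resize(s["image"][180:340,200:440,::-1],None,fx=3,fy=3))
o=get_obs(); print(o["force"])
```

```text
[ 0.59659681 -0.06183688  0.01805196] [-1.79994944e+02 -2.49619719e-02 -4.03366637e+00] [0.27564423 0.48490459 0.90607068]
[ 0.1522506   0.08385349 -0.49849561]
```

View pics/sc2.png

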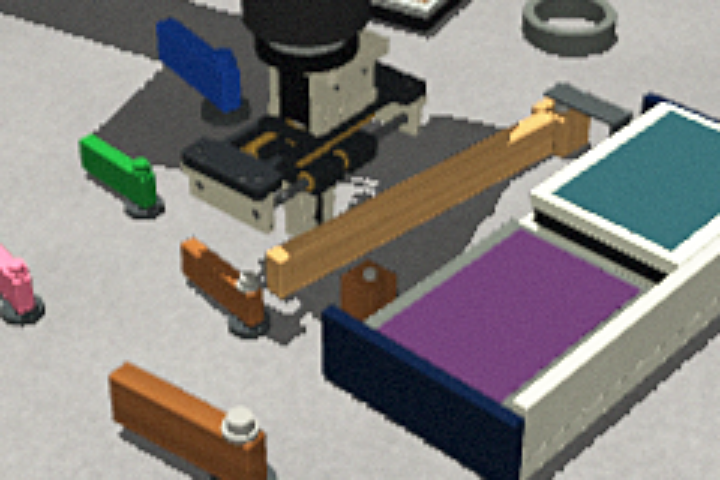

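Emit:
jog_arm(commands=[[3,-0.5,0,0],[3,-0.5,0,0],[3,-0.5,0,0],[3,-0.5,0,0],[3,-0.5,0,0],[3,-0.5,0,0],[3,0,0,0],[2,0,0,0],[1,0,0,0],[0.5,0,0,0]])

```text
clock: 5.45
tool_pos: [0.6208, -0.0649, 0.0179]
orientation: [180.0, 0.0, -4.0]
force: [-1.4, -0.5, -0.3]
opening: 0.0005
```

```bash
cat > f.py <<'E'
from h import *
F=[]
for i in range(8):
    o=get_obs();F.append(o["force"]); snapshot("top")
print(o["clock"],o["tool_pos"].round(4),np.mean(F,0).round(2),np.std(F,0).round(2))
E
python3 f.py
```

```text
5.8 [ 0.6208 -0.0647  0.0181] [-0.69 -0.21 -0.46] [0.49 0.32 0.2 ]
```

Emit:
jog_arm(commands=[[0.6,0,0,0],[0.6,0,0,0],[0.6,0,0,0],[0.6,0,0,0],[0.6,0,0,0],[0.6,0,0,0],[0.6,0,0,0],[0.6,0,0,0],[0.6,0,0,0],[0.6,0,0,0]])

```text
clock: 6.68
tool_pos: [0.6267, -0.0648, 0.018]
orientation: [-180.0, 0.0, -4.0]
force: [-0.8, 0.1, 0.1]
opening: 0.0004
```

```bash
python3 f.py
python3 - <<'E'
from h import *
for n in ["scene","top"]:
    s=snapshot(n); cv2.imwrite(f"pics/{n}3.png",s["image"][:,:,::-1])
    if n=="scene": cv2.imwrite("pics/sc3.png",cv2.resize(s["image"][210:310,250:400,::-1],None,fx=5,fy=5))
E
```

```text
7.0333 [ 0.6269 -0.0647  0.0181] [-0.6  -0.01 -0.31] [0.34 0.62 0.66]
```

View pics/sc3.png

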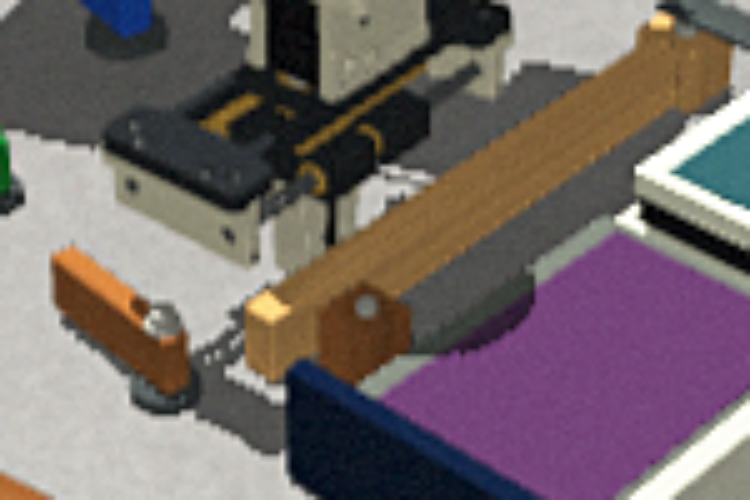

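Emit:
jog_arm(commands=[[0.2,0,0,0],[0.2,0,0,0],[0.2,0,0,0],[0.2,0,0,0],[0.2,0,0,0],[0.2,0,0,0],[0.2,0,0,0],[0.2,0,0,0],[0.2,0,0,0],[0.2,0,0,0]])

```text
clock: 8.02
tool_pos: [0.6286, -0.065, 0.018]
orientation: [180.0, 0.0, -4.0]
force: [-2.6, -0.5, 2.2]
opening: 0.0006
```

```bash
python3 f.py
```

```text
8.3667 [ 0.6287 -0.0649  0.018 ] [-1.58 -0.74  0.91] [0.42 0.53 0.7 ]
```

Emit:
jog_arm(commands=[[0.15,0,0,0],[0.15,0,0,0],[0.15,0,0,0],[0.15,0,0,0],[0.15,0,0,0],[0.15,0,0,0],[0.15,0,0,0],[0.15,0,0,0],[0.15,0,0,0],[0.15,0,0,0]])

```text
clock: 9.25
tool_pos: [0.6302, -0.0648, 0.0181]
orientation: [-180.0, -0.0, -4.0]
force: [-2.0, -0.6, 0.0]
opening: 0.0004
```

```bash
python3 f.py
```

```text
9.6 [ 0.6302 -0.0648  0.0181] [-1.29 -0.83 -0.34] [0.43 0.54 0.52]
```

Emit:
jog_arm(commands=[[0.15,0,0,0],[0.15,0,0,0],[0.15,0,0,0],[0.15,0,0,0],[0.15,0,0,0],[0.15,0,0,0],[0.15,0,0,0],[0.15,0,0,0],[0.15,0,0,0],[0.15,0,0,0]])

```text
clock: 10.48
tool_pos: [0.6317, -0.0649, 0.0181]
orientation: [180.0, 0.0, -4.0]
force: [-0.3, -0.5, 0.4]
opening: 0.0003
```

```bash
python3 f.py
```

```text
10.8333 [ 0.6317 -0.0648  0.0181] [-1.15 -0.64  0.06] [0.55 0.26 0.28]
```

Emit:
jog_arm(commands=[[0.15,0,0,0],[0.15,0,0,0],[0.15,0,0,0],[0.15,0,0,0],[0.15,0,0,0],[0.15,0,0,0],[0.15,0,0,0],[0.15,0,0,0],[0.15,0,0,0],[0.15,0,0,0]])

```text
clock: 11.72
tool_pos: [0.6332, -0.0648, 0.0181]
orientation: [180.0, -0.0, -4.0]
force: [-0.2, -1.5, 0.2]
opening: 0.0001
```

```bash
python3 f.py
```

```text
12.0667 [ 0.6332 -0.0648  0.0181] [-1.18 -0.59 -0.06] [0.8  0.55 0.39]
```

Emit:
jog_arm(commands=[[0.15,0,0,0],[0.15,0,0,0],[0.15,0,0,0],[0.15,0,0,0],[0.15,0,0,0],[0.15,0,0,0],[0.15,0,0,0],[0.15,0,0,0],[0.15,0,0,0],[0.15,0,0,0]])

```text
clock: 12.95
tool_pos: [0.6347, -0.0649, 0.0181]
orientation: [180.0, -0.0, -4.0]
force: [-0.9, 0.2, 0.2]
opening: 0.0006
```

```bash
python3 f.py;  python3 - <<'E'
from h import *
s=snapshot("scene"); cv2.imwrite("pics/sc4.png",cv2.resize(s["image"][210:310,250:400,::-1],None,fx=5,fy=5))
E
```

```text
13.3 [ 0.6347 -0.0648  0.018 ] [-1.03 -0.22 -0.24] [0.34 0.39 0.66]
```

View pics/sc4.png

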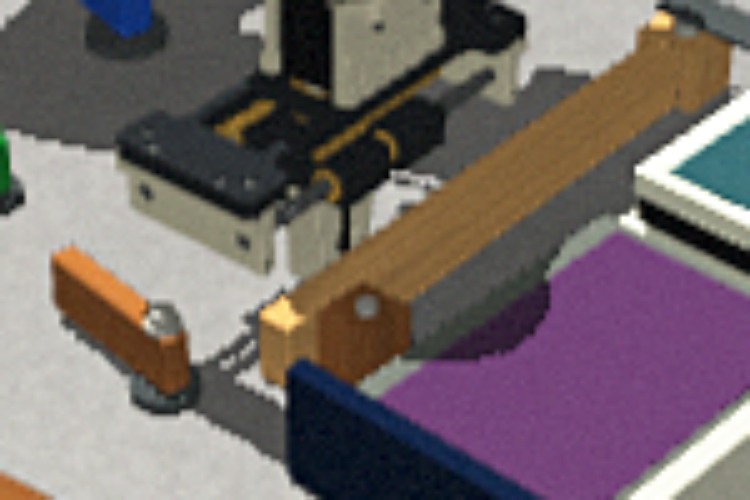

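Emit:
jog_arm(commands=[[0.12,0,0,0],[0.12,0,0,0],[0.12,0,0,0],[0.12,0,0,0],[0.12,0,0,0],[0.12,0,0,0],[0.12,0,0,0],[0.12,0,0,0],[0.12,0,0,0],[0.12,0,0,0]])

```text
clock: 14.23
tool_pos: [0.6355, -0.0649, 0.0181]
orientation: [180.0, 0.0, -4.0]
force: [-3.1, -0.9, 2.9]
opening: 0.0007
```

```bash
python3 f.py
```

```text
14.5833 [ 0.6355 -0.0649  0.0181] [-3.98 -0.91  2.72] [0.87 0.53 0.63]
```

Emit:
jog_arm(commands=[[0.1,0,0,0],[0.1,0,0,0],[0.1,0,0,0],[0,0,0,0],[0,0,0,0],[0,0,0,0],[0,0,0,0],[0,0,0,0],[0,0,0,0],[0,0,0,0]])

```text
clock: 15.47
tool_pos: [0.6356, -0.0649, 0.018]
orientation: [180.0, 0.1, -4.0]
force: [-5.9, 0.2, 3.9]
opening: 0.0005
```

```bash
python3 f.py
```

```text
15.8167 [ 0.6356 -0.0649  0.018 ] [-5.77 -0.19  3.85] [0.52 0.49 0.6 ]
```

Emit:
jog_arm(commands=[[0.1,0,0,0],[0.05,0,0,0],[0,0,0,0],[0,0,0,0],[0,0,0,0],[0,0,0,0],[0,0,0,0],[0,0,0,0],[0,0,0,0],[0,0,0,0]])

```text
clock: 16.7
tool_pos: [0.6356, -0.0649, 0.018]
orientation: [180.0, 0.1, -4.0]
force: [-6.6, 0.3, 4.7]
opening: 0.0006
```

```bash
python3 f.py
```

```text
17.05 [ 0.6356 -0.0649  0.018 ] [-6.48  0.    4.54] [0.28 0.38 0.5 ]
```

Emit:
jog_arm(commands=[[-0.5,0,0,0],[-1,0,0,0],[-3,0,0,0],[-6,0,0,0],[-10,0,0,0],[-12,0,6,-3],[-12,0,10,-3],[-12,-5,18,-3],[0,-15,18,-3],[0,-15,0,-3]])

```text
clock: 17.93
tool_pos: [0.581, -0.0996, 0.074]
orientation: [-179.9, -0.3, -19.1]
force: [1.5, 0.7, 0.2]
opening: 0.0
```

Emit:
jog_arm(commands=[[-6,-20,0,-3],[-6,-25,0,-3],[-6,-25,0,0],[-6,-20,0,0],[0,-5,0,0],[0,0,0,0],[0,0,0,0],[0,0,0,0],[0,0,0,0],[0,0,0,0]])

```text
clock: 18.77
tool_pos: [0.5561, -0.194, 0.0701]
orientation: [-180.0, -0.0, -25.0]
force: [-0.7, -1.1, 0.1]
opening: 0.0003
```

```bash
python3 f.py;  python3 - <<'E'
from h import *
s=snapshot("scene"); cv2.imwrite("pics/sc5.png",cv2.resize(s["image"][180:340,200:440,::-1],None,fx=3,fy=3))
s=snapshot("top"); cv2.imwrite("pics/tp5.png",cv2.resize(s["image"][120:320,200:500,::-1],None,fx=2.5,fy=2.5,interpolation=cv2.INTER_CUBIC))
E
```

```text
19.1167 [ 0.5559 -0.1947  0.07  ] [-0.22 -0.04  0.1 ] [0.4  0.6  0.38]
```

View pics/sc5.png

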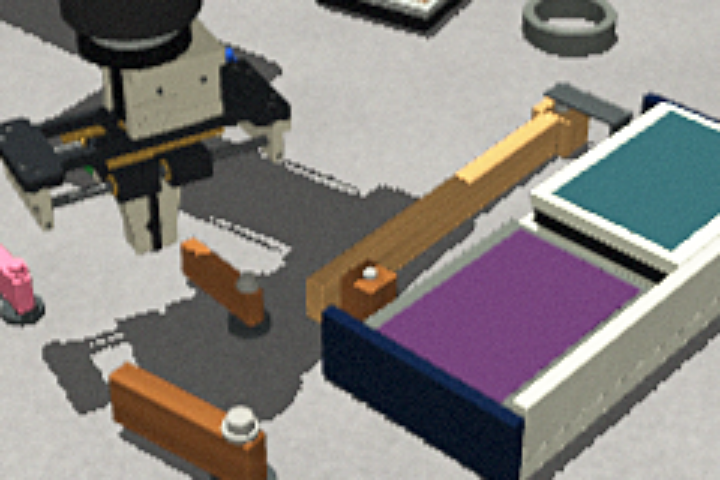

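View pics/tp5.png

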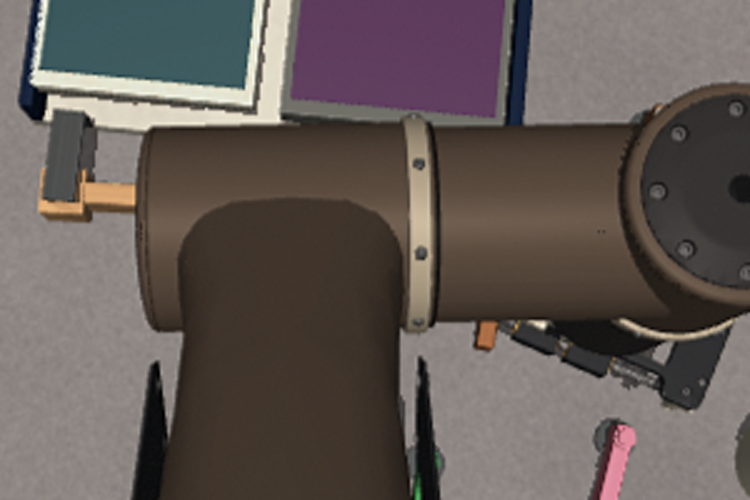

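Run:
```python
import numpy as np
K=np.array([615.2,-160.0]);p=None
for a in list(range(167,62,-7)):
    b=np.array([np.cos(np.radians(a)),np.sin(np.radians(a))]);n=np.array([b[1],-b[0]])
    t=K+54*b-7*n-[17.5,15]; print(a,round((167+6.07-a)/57.3,2) ,t.round(1),None if p is None else (t-p).round(1)); p=t
```

```text
167 0.11 [ 543.5 -169.7] None
160 0.23 [ 544.6 -163.1] [1.1 6.6]
153 0.35 [ 546.4 -156.7] [1.8 6.4]
146 0.47 [ 549.  -150.6] [2.6 6.1]
139 0.59 [ 552.4 -144.9] [3.3 5.8]
132 0.72 [ 556.4 -139.6] [4.  5.3]
125 0.84 [ 561.  -134.8] [4.6 4.8]
118 0.96 [ 566.2 -130.6] [5.2 4.2]
111 1.08 [ 571.8 -127.1] [5.6 3.5]
104 1.21 [ 577.8 -124.3] [6.  2.8]
97 1.33 [ 584.2 -122.3] [6.3 2. ]
90 1.45 [ 590.7 -121. ] [6.5 1.3]
83 1.57 [ 597.3 -120.5] [6.6 0.5]
76 1.69 [ 604.  -120.9] [ 6.6 -0.4]
69 1.82 [ 610.5 -122.1] [ 6.5 -1.2]
```

Emit:
jog_arm(commands=[[-4,0,-12,0],[-4,2,-12,0],[0,2,-12,0],[0,0,-10,0],[0,0,-6,0],[0,0,0,0],[-2,3,0,0],[-2,3,0,0],[0,3,0,0],[0,3,0,0]])

```text
clock: 20.1
tool_pos: [0.5441, -0.1785, 0.0187]
orientation: [-180.0, -0.1, -25.0]
force: [0.1, -0.3, -0.0]
opening: 0.0007
```

```bash
python3 f.py;  python3 - <<'E'
from h import *
s=snapshot("scene"); cv2.imwrite("pics/sc6.png",cv2.resize(s["image"][200:320,210:390,::-1],None,fx=4,fy=4))
E
```

```text
20.45 [ 0.5439 -0.1789  0.0182] [-0.01 -0.07 -0.08] [0.61 0.52 0.34]
```

View pics/sc6.png

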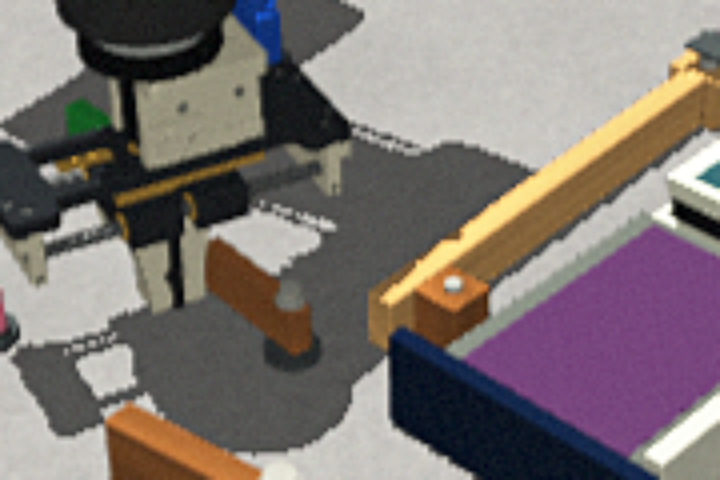

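Emit:
jog_arm(commands=[[0,4,0,0],[0,5,0,0],[0.5,3.3,0,0],[0.6,3.3,0,0],[0.9,3.2,0,0],[0.9,3.2,0,0],[1.3,3.1,0,0],[1.3,3,0,0],[1.6,2.9,0,0],[1.7,2.9,0,0]])

```text
clock: 21.38
tool_pos: [0.5523, -0.1447, 0.0179]
orientation: [180.0, 0.0, -25.0]
force: [-0.9, -0.3, 0.2]
opening: 0.0006
```

Emit:
jog_arm(commands=[[2,2.7,0,0],[2,2.6,0,0],[2.3,2.4,0,0],[2.3,2.4,0,0],[2.6,2.1,0,0],[2.6,2.1,0,0],[2.8,1.8,0,0],[2.8,1.7,0,0],[3,1.4,0,0],[3,1.4,0,0]])

```text
clock: 22.22
tool_pos: [0.5784, -0.1241, 0.018]
orientation: [-180.0, -0.0, -25.0]
force: [-2.4, 0.8, 0.1]
opening: 0.0004
```

```bash
python3 f.py;  python3 - <<'E'
from h import *
s=snapshot("scene"); cv2.imwrite("pics/sc7.png",cv2.resize(s["image"][200:320,210:390,::-1],None,fx=4,fy=4))
E
```

```text
22.5667 [ 0.5785 -0.1244  0.0183] [-0.36  0.35 -0.19] [0.84 0.55 0.55]
```

View pics/sc7.png

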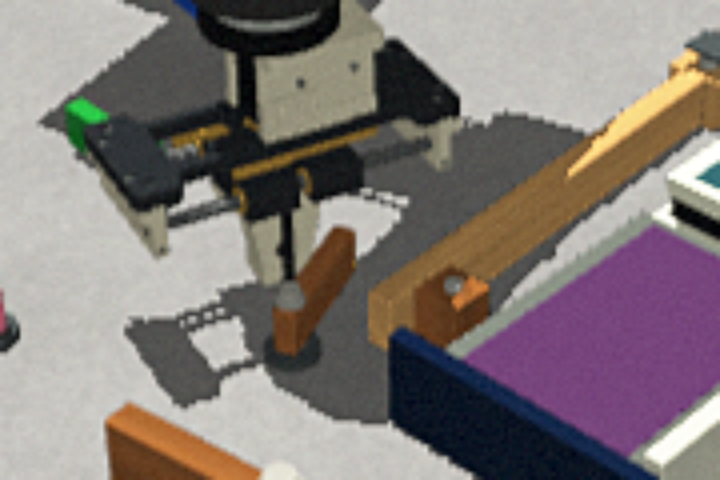

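Emit:
jog_arm(commands=[[3.1,1,0,0],[3.2,1,0,0],[3.2,0.7,0,0],[3.3,0.6,0,0],[3.3,0.3,0,0],[3.3,0.2,0,0],[1.5,0,0,0],[1,0,0,0],[0,0,0,0],[0,0,0,0]])

```text
clock: 23.5
tool_pos: [0.6002, -0.1206, 0.0181]
orientation: [-180.0, -0.0, -25.0]
force: [0.5, -0.3, 0.2]
opening: 0.0008
```

```bash
python3 f.py;  python3 - <<'E'
from h import *
s=snapshot("scene"); cv2.imwrite("pics/sc8.png",cv2.resize(s["image"][230:310,260:380,::-1],None,fx=6,fy=6))
E
```

```text
23.85 [ 0.6    -0.1206  0.0181] [ 0.01 -0.06  0.07] [0.44 0.34 0.32]
```

View pics/sc8.png

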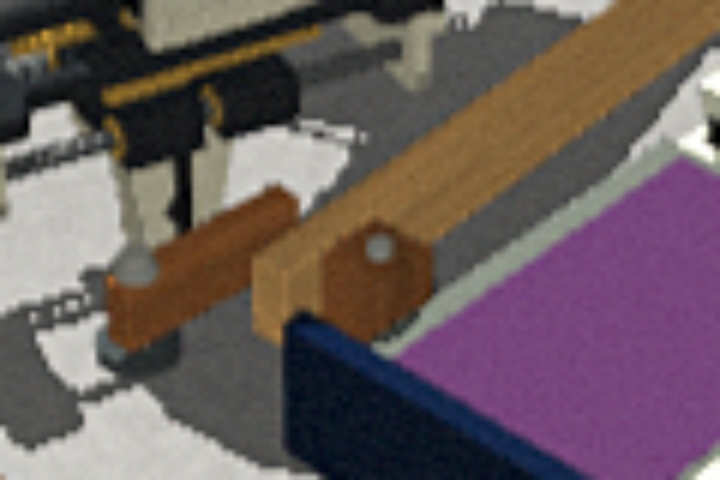

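Emit:
jog_arm(commands=[[0.6,0,0,0],[0.6,0,0,0],[0.6,0,0,0],[0.6,0,0,0],[0.6,-0.1,0,0],[0.6,-0.1,0,0],[0.5,-0.1,0,0],[0.5,-0.1,0,0],[0.5,-0.1,0,0],[0.5,-0.1,0,0]])

```text
clock: 24.78
tool_pos: [0.6056, -0.1211, 0.0181]
orientation: [-180.0, -0.0, -25.0]
force: [-1.1, 0.6, -0.1]
opening: 0.0003
```

```bash
python3 f.py;  python3 - <<'E'
from h import *
s=snapshot("scene"); cv2.imwrite("pics/sc9.png",cv2.resize(s["image"][230:310,260:380,::-1],None,fx=6,fy=6))
E
```

```text
25.1333 [ 0.6056 -0.1211  0.0181] [-0.76  0.31 -0.11] [0.54 0.27 0.32]
```

View pics/sc9.png

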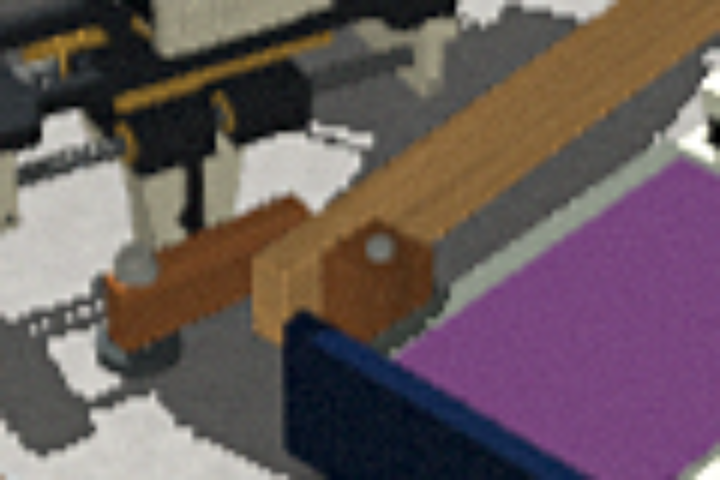

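Emit:
jog_arm(commands=[[0.2,0,0,0],[0.2,0,0,0],[0.2,0,0,0],[0.2,0,0,0],[0.2,0,0,0],[0.2,0,0,0],[0.2,-0.1,0,0],[0.2,-0.1,0,0],[0.2,-0.1,0,0],[0.2,-0.1,0,0]])

```text
clock: 26.07
tool_pos: [0.6068, -0.1214, 0.0179]
orientation: [180.0, 0.1, -25.0]
force: [-5.3, 3.1, 3.5]
opening: 0.0005
```

```bash
python3 f.py
```

```text
26.4167 [ 0.6067 -0.1214  0.018 ] [-5.06  2.3   3.23] [0.47 0.48 0.25]
```

Emit:
jog_arm(commands=[[0,0,0,0],[0,0,0,0],[-0.5,0.1,0,0],[-1,0.3,0,0],[-4,1,0,0],[-8,0,0,0],[-15,0,0,0],[-15,0,10,0],[0,0,30,0],[0,0,30,0]])

```text
clock: 27.3
tool_pos: [0.5618, -0.1203, 0.0878]
orientation: [179.9, 0.2, -25.0]
force: [0.9, 0.3, 0.3]
opening: 0.0001
```

Emit:
jog_arm(commands=[[0,0,30,0],[-10,-20,30,0],[-10,-35,20,0],[-10,-35,0,0],[0,-40,0,0],[0,-40,0,0],[0,-40,0,0],[0,-20,0,0],[0,0,0,0],[0,0,0,0]])

```text
clock: 28.13
tool_pos: [0.5332, -0.3513, 0.1675]
orientation: [-180.0, 0.0, -25.2]
force: [0.5, 0.3, -0.5]
opening: 0.0003
```

```bash
python3 f.py;  python3 - <<'E'
from h import *
s=snapshot("scene"); cv2.imwrite("pics/scA.png",cv2.resize(s["image"][230:310,260:380,::-1],None,fx=6,fy=6,interpolation=cv2.INTER_CUBIC))
s=snapshot("top"); cv2.imwrite("pics/tpA.png",s["image"][:,:,::-1]); cv2.imwrite("pics/tpAc.png",cv2.resize(s["image"][150:250,200:420,::-1],None,fx=3.6,fy=3.6,interpolation=cv2.INTER_CUBIC))
E
```

```text
28.4833 [ 0.5343 -0.3493  0.1684] [ 0.06  0.26 -0.14] [0.31 0.44 0.54]
```

View pics/scA.png

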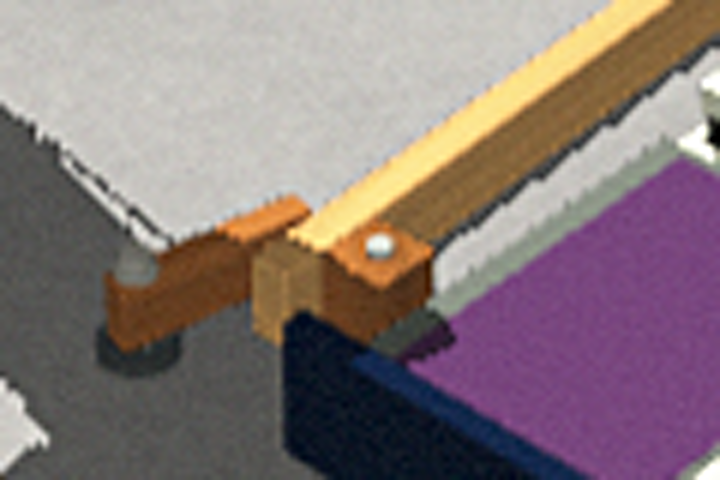

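View pics/tpAc.png

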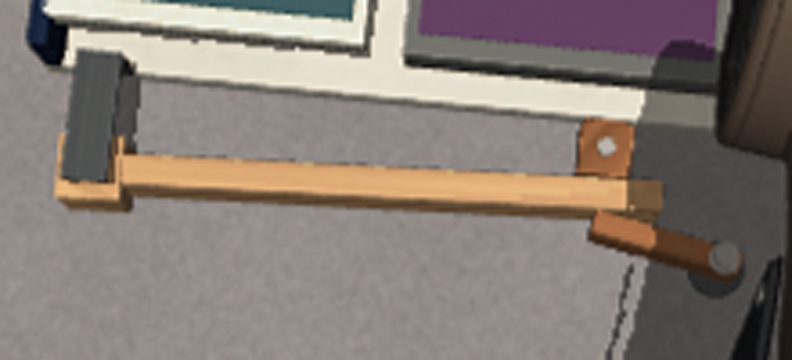

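View pics/tpA.png

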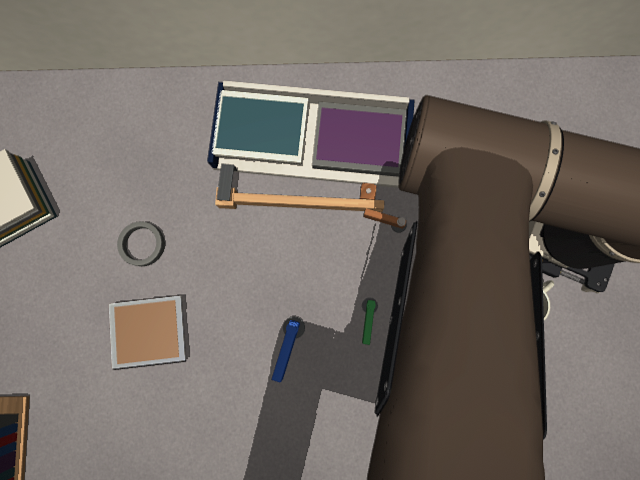

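Run:
```python
from h import *
s=snapshot("top")
C=lambda u,v:(200+u/3.6-.36,150+v/3.6-.36)
nose=ray(s,C(598,213),.037)
p1=ray(s,C(625,208),.036);p0=ray(s,C(130,181),.036)
t=p1-p0;t/=np.linalg.norm(t);e=nose-p0
print("nose",nose,"front offset mm",1e3*(t[0]*e[1]-t[1]*e[0]),p0,p1)
b=ray(s,C(661,183),.036);a=ray(s,C(657,211),.036)
tx=np.array([.9927,-.1206]);tip=((a+b)/2)[:2]
print("tip",tip,"x vs home",(tip-[.6373,-.1274])@tx)
K=np.array([.6152,-.160]);c=ray(s,C(588,237),.037);d=((nose+c)/2)[:2]-K
print("keeper",np.linalg.norm(d),np.arctan2(d@[.1206,.9927],-d@tx))
```

```text
nose [ 0.64212682 -0.09156565  0.037     ] front offset mm -3.8681632367122756 [0.6664937  0.16827455 0.036     ] [ 0.64481473 -0.10668745  0.036     ]
tip [ 0.65061425 -0.12575033] x vs home 0.013018101660425904
keeper 0.07422623144919094 1.7259354960487658
```

Emit:
jog_arm(commands=[[5,30,0,0],[13,35,0,0],[14,35,0,0],[14,35,0,0],[14,35,0,0],[14,35,0,0],[14,35,0,0],[10,21,0,0],[0,0,0,0],[0,0,0,0]])

```text
clock: 29.52
tool_pos: [0.6325, -0.0875, 0.1678]
orientation: [180.0, 0.0, -24.9]
force: [0.3, -0.1, -0.3]
opening: 0.0003
```

Run:
```python
from h import *
from scipy.spatial.transform import Rotation as Ro
import pickle
o=get_obs(); s=snapshot("wrist"); print(o["clock"],o["tool_pos"],o["orientation"])
pickle.dump((o,s),open("w1.pkl","wb"))
cv2.imwrite("pics/w1.png",s["image"][:,:,::-1])
```

```text
29.5167 [ 0.63245194 -0.08751997  0.16781824] [ 1.79991629e+02  1.30894682e-02 -2.48837390e+01]
```

View pics/w1.png

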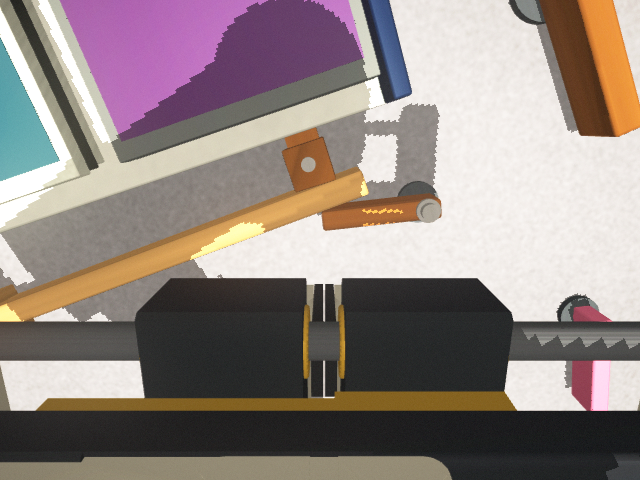

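Run:
```python
import pickle,cv2
o,s=pickle.load(open("w1.pkl","rb"))
cv2.imwrite("pics/w1c.png",cv2.resize(s["image"][160:245,270:390,::-1],None,fx=6.5,fy=6.5,interpolation=cv2.INTER_NEAREST))
```

```text
(no output)
```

View pics/w1c.png

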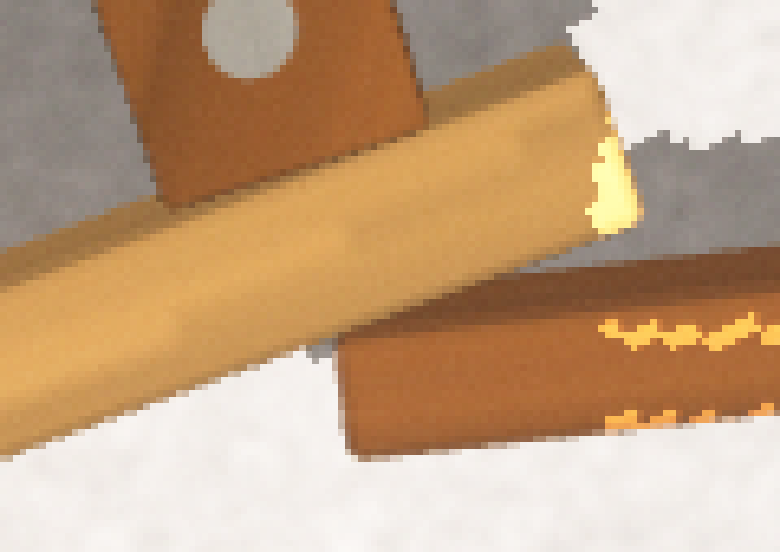

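Run:
```python
from h import *
o=get_obs(); print(o["clock"],o["force"]); print(close_job())
```

```text
29.5667 [-0.06750426 -1.13261867  0.68127942]
the job is handed in; nothing more can be done
None
```

I pushed the rail shut and turned the small brown keeper onto its front face, then backed the arm off and handed the job in at 29.6 s. It reports no verdict, so the checks below are mine.

- **Rail:** I pushed it about 26 cm from the post with closed fingers until I felt the stop. I then leaned on it for more than two seconds at about 5.8 to 6.5 N, measured at the wrist. That is slightly under the 7 N asked for. The highest force I read was 6.6 N, well below the 13 N slip limit.
- **Keeper:** I turned it until its nose met the rail, with about 5.5 N at the finger (roughly 4 N at the nose). I measured its final angle at about 1.73 rad.
- **Last checks:** The close wrist view shows the rail lying against the stop block and the nose within about 0.5 mm of its front face. The tip is about 13 mm beyond `rail_home`. The rail is still on its post, the disc pile and ring look unmoved, and the robot touches nothing. The arm hid most of the mug in the last overhead view; I never moved near it.

**Disagreement:** My hand-picked points in the coarser overhead view (about 2 mm per pixel) put the nose about 3.9 mm in front of the rail. I trusted the wrist view because it resolves about 0.65 mm per pixel and I had felt the contact.

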